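# Close the double-lidded tea caddy

## Task

The steel tea caddy has been washed and dried and its two lids lie beside it. Close it up again: lay the small inner lid flat in the stepped mouth of the caddy and let go of it, then set the deep outer cap over the neck and press it straight down until it clicks past the sprung catch balls. Do not ease off at the click: keep pressing about as hard as it took to make it click, so that the rubber seal under the cap beds in, and finish like that, still pressing. Keep the caddy upright and roughly where it stands, and do not disturb the mug, lemon, teaspoon and box of tea round it.

Things in the scene. Friction and masses are not known exactly. Their poses are not given: they have to be found in the camera images.
- caddy: Open brushed-steel tea caddy, 0.8 to 1 kg, standing loose on the worktop. Origin: centre of its underside, z up along its axis. The can is 88 mm across up to a shoulder at 78 mm; from it a neck 66 mm across rises to a rounded rim at 104 mm. The mouth is open and has a stepped seat for the inner lid. Mind the wall cabinet: it hangs over the worktop beyond x = 0.55 m, from 0.48 m up
- caddy_seat (a point): Centre of the seat in the caddy's mouth, 99 mm above its underside: a round recess 57 mm across and 5 mm deep below the rim, with a rounded edge, over a ledge 4.5 mm wide; the opening inside the ledge is 47 mm across
- caddy_catches (a point): Point on the caddy's axis, 93 mm above its underside, level with the centres of four sprung steel catch balls that stand 4 mm out of the neck, 90 degrees apart. They give way inwards when the cap's bead is pushed over them and spring out above it
- caddy_seal (a point): Point on the caddy's axis, 82.5 mm above its underside, level with the free top of the black rubber sealing ring that lies round the foot of the neck on the shoulder (86 mm across, 4.5 mm thick)
- seal (a joint): How far the top of the rubber sealing ring is squeezed down: 0 m free, 0.0045 m flat. It gives 1 mm for each 3 N. Under the snapped cap alone it stands at about 0.001 m; pushing the cap down with 10 to 15 N squeezes it to 0.003 m or more
- inner_lid: Inner lid: flat steel disc 52.4 mm across and 5 mm thick, its lower edge bevelled, with a round pull knob in the middle, 16 mm across, whose top is 19 mm above the underside; 60 g. Origin: centre of the disc's underside, z up. It lies knob up on the worktop. In place its origin is at caddy_seat and the disc's top is level with the rim
- lid_knob (a point): Middle of the inner lid's knob, on the axis, 12 mm above the disc's underside; the knob reaches from 5 to 19 mm
- snap_cap: Deep outer cap: steel, 84 mm across, 44 mm high without its knob, open below; about 140 g. Origin: centre of the skirt's lower edge, z up. It stands mouth down on the worktop. Inside, 5 mm above the edge, a rolled bead leaves a 69 mm opening to go over the neck, any way round. On the neck it first rests on the catch balls, origin 94 mm above the caddy's underside
- cap_knob (a point): Middle of the black knob on the cap, on the axis, 56 mm above the skirt's edge; knob 21 to 25 mm across, from 44 to 69 mm. Pushing the cap past the balls takes 9 to 18 N over some 6 mm; then the force drops (the balls even draw the cap down), and the skirt comes down on the rubber ring, cap origin about 82 mm above the caddy's underside; pressed with 10 N it goes to about 79 mm
- tea_box: Bystander: red cardboard box of tea, 72x135x78 mm. Origin: centre of its underside
- mug: Bystander: dark grey mug, 81 mm across, 94 mm high. Origin: centre of its underside
- lemon: Bystander: lemon, 71x53x51 mm. Origin: centre of its underside
- teaspoon: Bystander: steel teaspoon, 130 mm long. Origin: centre of its underside
Things that resemble listed ones, but are neither listed nor needed, are in the scene too. Leave any blue look-alike of the snap_cap alone. There is more than one size of the inner_lid; the one meant has the size given above.

How it is judged:
By the outcome, as a careful person would: the job done as asked, in the order asked, and still so for the second after the job is handed in, while the arm keeps its last pose, push and grip.
It also fails if it takes over 72 s, if anything falls off the work surface, if the arm or the gripper's body presses on something with over 40 N, if the wrist force passes 120 N, or if a joint passes its speed limit or range.

## Robot

A 6-joint arm with a two-finger parallel gripper is mounted at the origin on a cart in front of the work surface, level with it; the furniture and walls round the work are solid. World frame = base frame: x ahead of the robot, y to its left, z up, the work surface at z = 0. Lengths are in mm, angles in rad, forces in N, time in s.
With the tool pointing down it reaches from about 275 to 1000 mm from the base axis. Payload 8.4 kg.
Tool frame: the origin (TCP) lies midway between the tips of the shut fingers; the grasp point (between the pads) lies 19 mm behind it; z points along the fingers, y is the line along which they close (so a half turn about z gives the same grasp; the last joint's range is limited). The gripper opens to 85 mm and grips with 20 to 120 N. Pads are 22 mm wide; open, the fingers measure 114 mm over their backs; the gripper's body (76 mm by 85 mm) begins 54 mm behind the grasp point. The pads swing forward as they close: fully open they stand 13 mm farther back than shut.
Start: joints at [-1.145, 0.353, 1.633, -0, 1.155, -0.002], TCP at [259.293, -568.678, 231.281] pointing down, gripper open.
Joint ranges: [-2.63, 2.63], [-0.92, 2.1], [0.06, 2.66], [-1.3, 4.44], [0, 2.69], [-3.02, 3.02]. Speed limits (rad/s): [2.22, 2.22, 2.79, 3.14, 3.14, 3.14].

## Interface

Orientations are given as a unit quaternion [x, y, z, w].
In Python, from plant import robot gives the robot as it stands. The module is installed in compiled form; this text tells all that it offers. Calls block until the motion is done:
- robot.move_to(position, orientation): joint-space move of the TCP to a pose.
- robot.servo_line(position, speed=150, frame=None, guard=None): straight line of the TCP; frame=None keeps the orientation; speed is the mean speed in mm/s. With guard (N) it stops when the force on the tool has changed by that much, and returns True; else False.
- robot.move_joints(angles): joint-space move.
- robot.command_gripper(opening): opening from 0.0 (shut) to 1.0 (fully open); the grip force is fixed at half the most; returns when the fingers have stopped.
- robot.pause(seconds).
- robot.inverse_kinematics(position, orientation): joint angles nearest the present ones, or None.
- robot.state(): the state.
- robot.snapshot(name): name is "scene" or "top" or "wrist"; returns the picture (384x512x3 uint8, red, green, blue); there is no depth.
- robot.camera_model(name): a dict with "fx", "fy", "cx", "cy" (pixels), "k1" (the pictures are not rectified: a ray, as slopes to the right and down, at radius r is drawn at 1 + k1 r^2 times it, then the intrinsics apply), "R" (3x3) and "t" (3): a world point X has camera coordinates R X + t; the wrist camera has in their place "tool_from_camera" (4x4, takes a point from camera to tool coordinates, whose origin is the TCP and whose axes are the flange's). Camera axes: x right, y down, z forward; pixel columns grow to the right and rows downward; lengths in mm; the calibration is good to about 2 mm. A picture is of the moment at which its call begins: read the wrist's pose just before it. camera_model takes no time and is no camera call.
A pose or a line that the arm cannot do raises robot.IKError and nothing moves.
- robot.job_done(): hands the job in; it is judged then, once.
The state is a dict: "clock": time; "joints": joint angles; "dq": joint speeds; "effort": joint torques, N m; "position": TCP position; "orientation": TCP orientation; "ft_force": force on the tool from outside, world axes, zero at the start; "torque": the same for the moment, N m; "finger_gap": opening from 0.0 (shut) to 1.0 (fully open); "grasp_force": force on a finger pad.
Only numpy, scipy, OpenCV 4.12 (cv2) and the standard library are available. Lean on these libraries where they do the work, as an engineer would, in place of code of your own. Each camera call takes 0.05 s, during which the arm holds its last target. There are 200 camera calls.

## Working session

There is one attempt and no reset: what is moved stays moved. The work goes in short steps, each a Python script; the robot and the scene stay as the last script left them, time stands still between calls to the robot, and variables do not carry over. Pictures are saved under pics/ and viewed, at most 10 in all, crops included, and the job is handed in when it is done.

```bash
mkdir -p pics
cat > h.py <<'E'
import numpy as np, cv2
from plant import robot
def cam(name):
    m=robot.camera_model(name)
    if 'R' in m: return m,np.array(m['R']),np.array(m['t'])
    T=np.array(m['tool_from_camera']); s=robot.state()
    from scipy.spatial.transform import Rotation as Ro
    W=np.eye(4); W[:3,:3]=Ro.from_quat(s['orientation']).as_matrix(); W[:3,3]=s['position']
    C=np.linalg.inv(W@T); return m,C[:3,:3],C[:3,3]
def ray(c,uv):
    m,R,t=c; d=np.array([(uv[0]-m['cx'])/m['fx'],(uv[1]-m['cy'])/m['fy']]); p=d.copy()
    for _ in range(20): p=d/(1+m['k1']*(p@p))
    v=R.T@np.array([p[0],p[1],1]); return -R.T@t, v/np.linalg.norm(v)
def onz(c,uv,z):
    o,v=ray(c,uv); return o+v*(z-o[2])/v[2]
def proj(c,X):
    m,R,t=c; p=R@np.array(X,float)+t; p=p[:2]/p[2]; p=p*(1+m['k1']*(p@p)); return np.array([m['fx']*p[0]+m['cx'],m['fy']*p[1]+m['cy']])
def save(name,img): cv2.imwrite('pics/'+name,cv2.cvtColor(img,cv2.COLOR_RGB2BGR))
E
python3 - <<'E'
from h import *
for n in('top','scene'):
    i=robot.snapshot(n); np.save(n,i); save(n+'.png',cv2.resize(i,(800,600)))
    m=robot.camera_model(n); print(n,m)
print(robot.camera_model('wrist')); print(robot.state())
E
```

```text
top {'fx': 413.43934680735146, 'fy': 413.43934680735146, 'cx': 249.80656169768613, 'cy': 192.36771228250404, 'k1': -0.07044587908911693, 'R': array([[-0.01303926, -0.99991235,  0.00229573],
       [-0.98019818,  0.01232842, -0.19763484],
       [ 0.19758921, -0.00482728, -0.98027302]]), 't': array([  48.7781535 ,  585.28575226, 1063.22761156])}
scene {'fx': 495.32273713783667, 'fy': 495.32273713783667, 'cx': 254.6333085345085, 'cy': 189.67863116644534, 'k1': -0.04442497716950127, 'R': array([[-0.33656002, -0.94154766,  0.01467505],
       [-0.55934652,  0.18735516, -0.80748345],
       [ 0.7575347 , -0.27997508, -0.58970766]]), 't': array([ 217.46835433,  388.98428895, 1181.89907171])}
{'fx': 305.18028580196204, 'fy': 305.18028580196204, 'cx': 258.297712806211, 'cy': 189.11465785226096, 'k1': -0.05805889030742786, 'tool_from_camera': array([[ 1.18660546e-03, -9.58508502e-01, -2.85061475e-01,
         7.16846698e+01],
       [ 9.99999215e-01,  1.02235550e-03,  7.24994810e-04,
         1.00713089e+00],
       [-4.03479523e-04, -2.85062111e-01,  9.58508962e-01,
        -1.42789826e+02],
       [ 0.00000000e+00,  0.00000000e+00,  0.00000000e+00,
         1.00000000e+00]])}
{'clock': 0.1, 'joints': array([-1.14539396e+00,  3.53564349e-01,  1.63408499e+00,  6.99959137e-06,
        1.15519328e+00, -2.39511211e-03]), 'dq': array([-2.23288937e-04,  5.68421038e-04, -1.40910629e-03, -2.84752232e-04,
        3.95695038e-04,  4.81910032e-05]), 'effort': array([ 9.41193975e-04, -6.06360626e+01, -3.42821324e+01, -5.75951822e-05,
        4.05794606e-03,  2.43952911e-05]), 'position': array([ 259.11585663, -568.27377695,  230.63503728]), 'orientation': array([ 9.77210863e-01,  2.12269967e-01, -1.28074027e-04, -6.11732010e-04]), 'ft_force': array([ 0.19663675, -0.02933227,  0.61263573]), 'torque': array([ 0.01302932, -0.00164364,  0.0098507 ]), 'grasp_force': 0.0, 'finger_gap': 1.0016327696232503}
```

View pics/top.png

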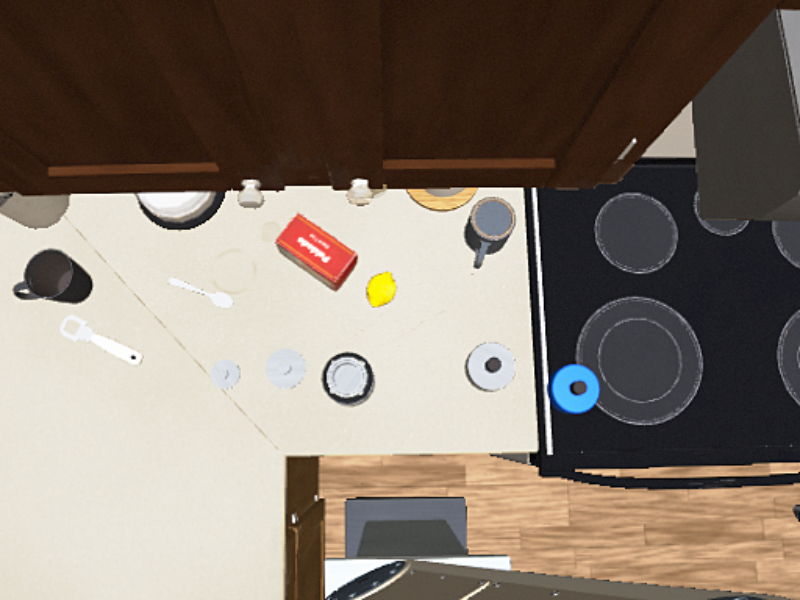

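View pics/scene.png

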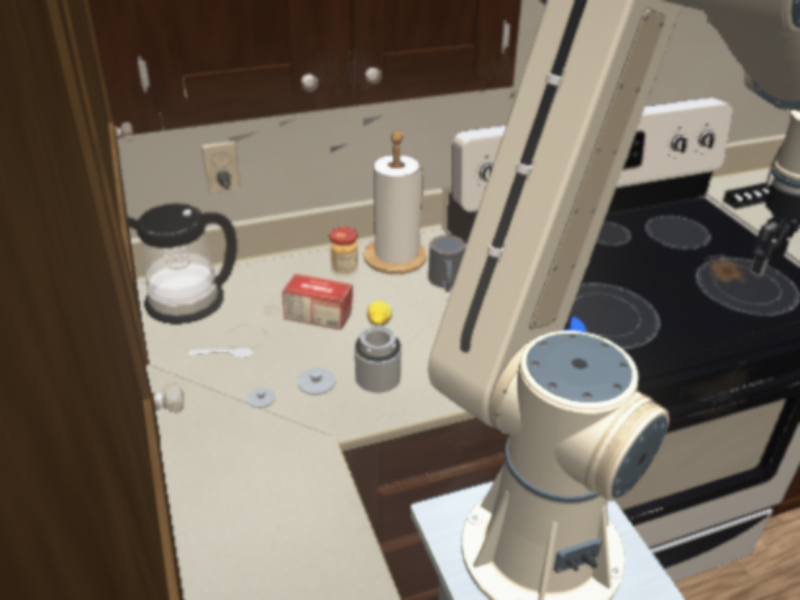

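In the top view (800x600 pixels) I see the caddy at (348,377), the steel cap at (491,367) and its blue look-alike at (575,388). The two lid candidates are at (226,375) and (285,369). I'll measure the discs next.

Run:
```python
from h import *
i=np.load('top.npy'); c=cam('top')
g=cv2.cvtColor(i,cv2.COLOR_RGB2LAB).astype(float)
for n,(u,v),zs in(('A',(226,375),5),('B',(285,369),5),('caddy',(348,377),104),('cap',(491,367),44)):
    u/=1.5625;v/=1.5625; print(n,onz(c,(u,v),zs).round(0))
    # edge circle by radial gradient max, in world plane
    bg=np.median(g[int(v)-22:int(v)+22,int(u)-22:int(u)+22].reshape(-1,3),axis=0)
crop=i[215:270,125:340]
save('crop.png',cv2.resize(crop,(800,205),interpolation=cv2.INTER_CUBIC))
# lids: difference from worktop colour
hsv=cv2.cvtColor(i,cv2.COLOR_RGB2HSV)
for (u,v) in((145,240),(183,236),(105,260),(250,270)): print(u,v,i[v,u],hsv[v,u])
m=((i[...,0].astype(int)-i[...,2])<12).astype(np.uint8)
m[:205]=0;m[280:]=0;m[:,:125]=0;m[:,340:]=0
for q in cv2.findContours(m,0,2)[0]:
    if cv2.contourArea(q)<60: continue
    w=np.array([onz(c,p,5)[:2] for p in q[:,0].astype(float)],np.float32)
    print(cv2.minEnclosingCircle(w),cv2.fitEllipse(w), np.sqrt(cv2.contourArea(w)*4/np.pi),cv2.boundingRect(q))
```

```text
A [465. 337.   5.]
B [474. 231.   5.]
caddy [451. 112. 104.]
cap [ 469. -131.   44.]
145 240 [175 177 181] [110   8 181]
183 236 [225 230 236] [106  12 236]
105 260 [234 229 219] [ 20  16 234]
250 270 [235 231 219] [ 23  17 235]
((466.71942138671875, 339.6841125488281), 27.232118606567383) ((467.2052307128906, 339.5347595214844), (51.57422637939453, 52.05199432373047), 115.53768920898438) 51.20423311557427 (135, 230, 19, 20)
((457.1597900390625, 118.45375061035156), 47.40028762817383) ((456.9186706542969, 118.56897735595703), (90.15013122558594, 93.0157470703125), 118.32459259033203) 91.13929699330603 (206, 226, 34, 34)
((476.14776611328125, 230.49172973632812), 36.887306213378906) ((476.7084655761719, 230.8558349609375), (70.2526626586914, 72.57415008544922), 26.262725830078125) 70.77754237749433 (170, 223, 26, 26)
((474.7110595703125, -135.7509002685547), 45.2982063293457) ((475.5968933105469, -136.34629821777344), (83.07969665527344, 88.03028869628906), 26.804054260253906) 85.23722836953361 (298, 219, 32, 31)
```

View pics/crop.png

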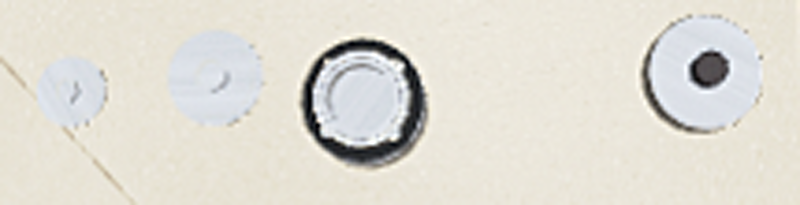

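The measured diameters are about 52 mm for lid A at (226,375) and about 71 mm for lid B at (285,369). A fits the 52.4 mm description, so A is the one to use, and the crop agrees with it at (72,92). The cap meant is the steel one at (491,367), not the blue one. Next I'll take wrist close-ups from the same standoff over each part.

Run:
```python
from h import *
s=.5**.5;Q=[s,s,0,0]
P=[('cap',469,-131,44),('caddy',451,112,104),('lid',467,340,5)]
for n,x,y,z in P: print(n,robot.inverse_kinematics([x,y,z+98],Q),robot.inverse_kinematics([x,y,z+5],Q) is not None)
out=[]
for n,x,y,z in P:
    robot.move_to([x,y,z+98],Q); robot.pause(.3)
    c=cam('wrist'); i=robot.snapshot('wrist'); np.savez('w_'+n,i=i,R=c[1],t=c[2])
    out.append(cv2.resize(i,(400,300))); print(robot.state()['position'].round(1),robot.state()['ft_force'].round(2),robot.state()['clock'],proj(c,[x,y,z]))
out.append(out[0]*0)
save('wr.png',np.vstack([np.hstack(out[:2]),np.hstack(out[2:])]))
```

```text
cap [-2.75456284e-01  2.53424045e-01  2.00590955e+00 -4.44089210e-16
  8.82259062e-01 -2.75456284e-01] True
caddy [ 2.40185000e-01  1.35949921e-01  1.99491965e+00 -4.44089210e-16
  1.01072308e+00  2.40185000e-01] True
lid [ 6.26708692e-01  4.32681832e-01  1.84066337e+00 -4.44089210e-16
  8.68247451e-01  6.26708692e-01] True
[ 469.  -131.3  142. ] [-0.55 -0.26 -0.29] 2.2417 [258.53961092 188.06272913]
[451.1 111.3 201.8] [-0.61  0.38  0.59] 3.575 [258.51110588 187.71715588]
[467.5 339.4 103.5] [-0.83  0.15  0.37] 4.9083 [257.83748064 187.58666233]
```

View pics/wr.png

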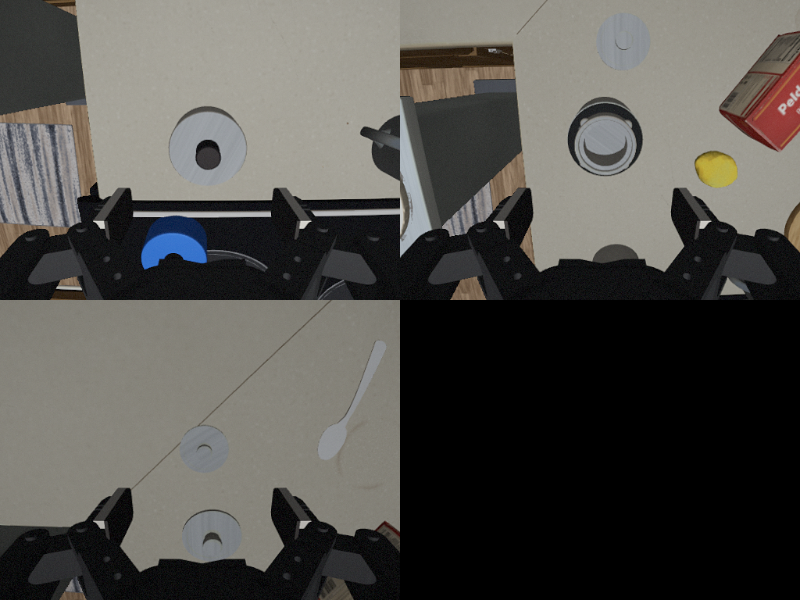

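The wrist close-ups show the cap at (207,146), the caddy mouth at (605,143) and lid A at (204,449) in the montage. All are close to where I expected them. I'll refine their centres by colour.

Run:
```python
from h import *
def load(n):
    d=np.load(f'w_{n}.npz'); return d['i'],(robot.camera_model('wrist'),d['R'],d['t'])
def fit(c,m,z,win):
    M=np.zeros_like(m);y0,y1,x0,x1=win;M[y0:y1,x0:x1]=m[y0:y1,x0:x1]
    q=max(cv2.findContours(M,cv2.RETR_EXTERNAL,cv2.CHAIN_APPROX_NONE)[0],key=cv2.contourArea)
    q=cv2.convexHull(q)
    w=np.array([onz(c,p,z)[:2] for p in q[:,0].astype(float)],np.float32)
    print(z,np.round(cv2.fitEllipse(w)[0],1),np.round(cv2.fitEllipse(w)[1],1),cv2.minEnclosingCircle(w),cv2.boundingRect(q))
vis=[]
for n,win,z in(('lid',(155,230,225,300),5),('cap',(135,240,210,320),44),('caddy',(115,240,210,320),104)):
    i,c=load(n); a=i.astype(int)
    sat=a[...,0]-a[...,2]; V=a.max(2)
    print(n,'table',a[100,240],'c',a[int((win[0]+win[1])/2),win[2]+20])
    m=((sat<7)&(V>95)).astype(np.uint8); m=cv2.medianBlur(m,3)
    fit(c,m,z,win)
    if n=='cap': fit(c,cv2.medianBlur((V<70).astype(np.uint8),3),69,(170,225,240,290))
    if n=='caddy':
        k=((sat<7)&(V>150)).astype(np.uint8); fit(c,k,104,win)
    y0,y1,x0,x1=win;vis.append(cv2.resize(np.hstack([i[y0:y1,x0:x1],np.repeat(m[y0:y1,x0:x1,None]*255,3,2)]),(533,266),interpolation=cv2.INTER_NEAREST))
save('masks.png',cv2.resize(np.vstack(vis),(400,600)))
```

```text
lid table [133 131 121] c [120 124 129]
5 [469.6 336.7] [52.4 52.7] ((469.7493896484375, 336.62451171875), 26.496259689331055) (230, 160, 63, 62)
cap table [164 163 153] c [155 159 164]
44 [ 474.7 -134.5] [82.1 82.1] ((474.5980529785156, -134.36892700195312), 41.341732025146484) (216, 143, 100, 95)
69 [ 474.2 -131.4] [24.3 30. ] ((474.46636962890625, -131.2295684814453), 14.773462295532227) (251, 179, 31, 38)
caddy table [156 154 144] c [133 137 138]
104 [454.2 113. ] [65.8 66.2] ((454.2276916503906, 114.00735473632812), 34.601016998291016) (224, 149, 78, 75)
104 [454.3 113.4] [53.5 54.2] ((454.2100524902344, 113.26895904541016), 27.189207077026367) (230, 154, 66, 63)
```

View pics/masks.png

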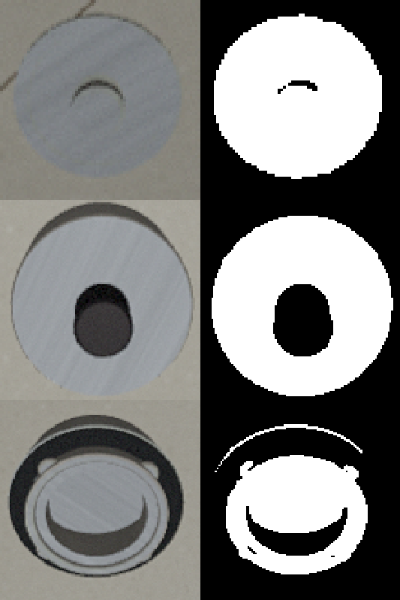

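The discs fit cleanly: lid A is 52.4 mm across, matching the size given, at (469.6,336.7). The cap is 82 mm across at (474.7,-134.5) and the caddy is near (454,113). I'll pick up the lid and check how it sits in the gripper.

Run:
```python
from h import *
s=.5**.5;Q=[s,s,0,0]
X,Y=469.6,336.7
robot.command_gripper(.55)
robot.move_to([X,Y,50],Q)
print(robot.servo_line([X,Y,8.5],speed=60,guard=6)); print(robot.state()['position'].round(1))
robot.command_gripper(0); print({k:np.round(robot.state()[k],2) for k in('position','finger_gap','grasp_force','clock')})
robot.servo_line([X,Y,60],speed=60)
robot.move_to([454.2,113,202],Q); robot.pause(.4)
c=cam('wrist'); i=robot.snapshot('wrist'); np.savez('w_held',i=i,R=c[1],t=c[2]); save('held.png',i)
st=robot.state();print(st['position'].round(1),st['finger_gap'],st['grasp_force'],st['clock'],st['ft_force'])
print(proj(c,st['position']-[0,0,3.5]))
```

```text
False
[469.7 336.8   8.5]
{'position': array([469.86, 336.88,   9.08]), 'finger_gap': np.float64(0.14), 'grasp_force': np.float64(58.57), 'clock': np.float64(6.96)}
[454.1 113.3 201.7] 0.13912008097386475 58.545761704444885 9.45 [-0.46709429  0.05303514 -0.65601406]
[258.86311131 239.78168843]
```

View pics/held.png

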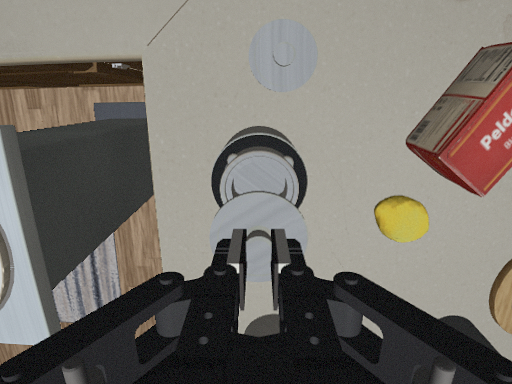

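The held picture shows the lid level in the fingers, with its disc spanning columns 210–309 and centred near (259,237). The caddy mouth is behind it at (259,180). I'll measure the lid's offset in the grip and re-fit the caddy rim.

Run:
```python
from h import *
from scipy.optimize import least_squares
def load(n):
    d=np.load(f'w_{n}.npz'); return d['i'],(robot.camera_model('wrist'),d['R'],d['t'])
def circ(w,r0):
    f=lambda p:np.hypot(*(w-p[:2]).T)-p[2]
    s=least_squares(f,[*w.mean(0),r0],loss='soft_l1',f_scale=.4); return s.x.round(2),np.abs(s.fun).mean().round(2)
i,c=load('held');a=i.astype(int)
m=((a[...,0]-a[...,2]<3)&(a.max(2)>60)).astype(np.uint8);m=cv2.medianBlur(m,3)
pts=[]
for v in range(208,262):
    r=np.where(m[v,195:325])[0]+195
    if len(r)and r[0]<250 and r[-1]>268: pts+=[(r[0]-.5,v),(r[-1]+.5,v)]
st=robot.state();p=st['position']
w=np.array([onz(c,q,p[2]-4.1)[:2] for q in pts]); print('held-TCP',circ(w,26)[0]-[*p[:2],0],circ(w,26)[1],len(pts))
i,c=load('caddy');a=i.astype(int)
m=((a[...,0]-a[...,2]<7)&(a.max(2)>95)).astype(np.uint8)
m=cv2.morphologyEx(m,cv2.MORPH_OPEN,cv2.getStructuringElement(2,(7,7)))
q=[k for k in cv2.findContours(m,0,1)[0] if cv2.pointPolygonTest(k,(262,200),False)>0 or cv2.boundingRect(k)[2]>60]
for k in q:
    w=np.array([onz(c,x,104)[:2] for x in k[:,0].astype(float)])
    print('rim',cv2.boundingRect(k),circ(w,32))
# dark rings (recess edge) via canny
e=cv2.Canny(cv2.resize(cv2.cvtColor(i,7),None,fx=3,fy=3,interpolation=2),40,120)
v,u=np.where(e); W=np.array([onz(c,((x+.5)/3-.5,(y+.5)/3-.5),104)[:2] for x,y in zip(u,v)if 210<x/3<320 and 130<y/3<245])
for cen in ((454.2,113.2),):
    for _ in range(6):
        d=np.hypot(*(W-cen).T)
        res=[(r,)+circ(W[abs(d-r)<1.2],r) for r in(28.5,30,33)]
        break
    for r in res: print(r)
    h=np.histogram(d,np.arange(20,42,1));print(h[0])
i=cv2.resize(i[135:240,205:320],(690,630)); save('mouth.png',i[:600])
```

```text
held-TCP [-0.49185518  1.44895383 25.6       ] 1.8 108
rim (224, 149, 78, 69) (array([455.91, 117.61,  26.8 ]), np.float64(4.34))
rim (251, 16, 70, 74) (array([470.65, 214.7 ,  25.29]), np.float64(0.17))
(28.5, array([454.22, 113.03,  28.28]), np.float64(0.61))
(30, array([454.24, 113.1 ,  28.9 ]), np.float64(0.09))
(33, array([454.29, 112.68,  32.65]), np.float64(0.32))
[ 30  30 338  63   0   0  27 575 466 114   0 228 530 229 239 125 134  82
  80  79  56]
```

View pics/mouth.png

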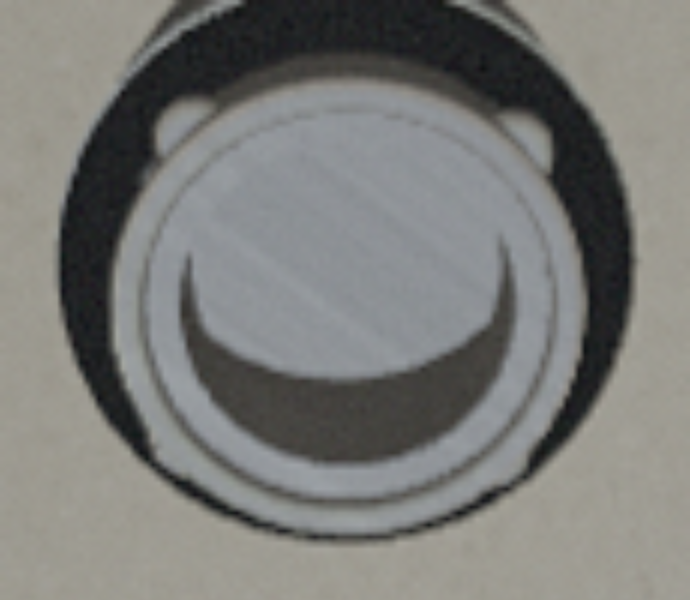

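The recess edge fits a circle of radius 28.7 mm (28.5 given) centred at (454.2,113.1), with 0.09 mm residual, so I can place the lid there.

Run:
```python
from h import *
X,Y=454.4,113.2
robot.servo_line([X,Y,120],speed=80); robot.pause(.2)
f0=robot.state(); print(f0['position'].round(2))
X+=X-f0['position'][0]; Y+=Y-f0['position'][1]
print(robot.servo_line([X,Y,107.3],speed=15,guard=4))
f=robot.state(); print(f['position'].round(2),(f['ft_force']-f0['ft_force']).round(2),f['clock'])
if f['position'][2]<110.2:
    robot.command_gripper(.45); robot.servo_line([X,Y,204],speed=120); robot.pause(.2)
    c=cam('wrist'); i=robot.snapshot('wrist'); np.savez('w_placed',i=i,R=c[1],t=c[2]); save('placed.png',cv2.resize(i[130:250,190:330],(700,600)))
```

```text
[454.67 113.28 120.4 ]
True
[453.96 113.07 107.99] [-0.9  -0.63  6.23] 11.5833
```

```bash
ls pics
```

```text
crop.png
held.png
masks.png
mouth.png
placed.png
scene.png
top.png
wr.png
```

View pics/placed.png

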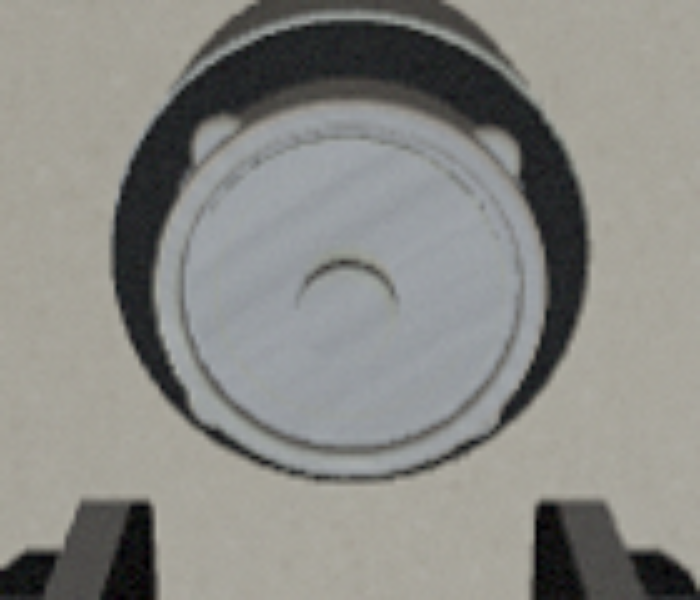

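The lid lies flat in the recess: the crop shows an even gap all round, and the rim is concentric with the disc at (350,290). Next I'll re-fit the rim, then grasp the cap.

Run:
```python
from h import *
from scipy.optimize import least_squares
def circ(w,r0):
    s=least_squares(lambda p:np.hypot(*(w-p[:2]).T)-p[2],[*w.mean(0),r0],loss='soft_l1',f_scale=.3); return s.x.round(2),np.abs(s.fun).mean().round(2)
def rings(n,cen,rs,z):
    d=np.load(f'w_{n}.npz'); i=d['i'];c=(robot.camera_model('wrist'),d['R'],d['t'])
    e=cv2.Canny(cv2.resize(cv2.cvtColor(i,7),None,fx=3,fy=3,interpolation=2),40,120); v,u=np.where(e)
    W=np.array([onz(c,((x+.5)/3-.5,(y+.5)/3-.5),z)[:2] for x,y in zip(u,v) if 190<x/3<330 and 120<y/3<250])
    for r in rs: k=W[abs(np.hypot(*(W-cen).T)-r)<1.5]; print(n,r,len(k),circ(k,r))
rings('placed',(454.2,113.1),(26.2,28.7,32.5),104); rings('cap',(474.7,-134.5),(41.5,),44)
s=.5**.5;Q=[s,s,0,0]; X,Y=474.7,-134.5
robot.command_gripper(.7)
robot.move_to([X,Y,100],Q)
print(robot.servo_line([X,Y,48],speed=60,guard=6)); robot.pause(.1);print(robot.state()['position'].round(2))
robot.command_gripper(0); st=robot.state(); print(st['position'].round(2),st['finger_gap'],st['grasp_force'],st['clock'])
robot.servo_line([X,Y,180],speed=120); robot.pause(.2)
c=cam('wrist'); i=robot.snapshot('wrist'); np.savez('w_hcap',i=i,R=c[1],t=c[2]); save('hcap.png',i)
st=robot.state(); print(st['position'].round(2),st['finger_gap'],st['ft_force'].round(2),st['clock'],proj(c,st['position']-[0,0,4]))
```

```text
placed 26.2 713 (array([454.17, 112.32,  26.84]), np.float64(0.39))
placed 28.7 971 (array([454.3 , 112.94,  28.35]), np.float64(0.6))
placed 32.5 989 (array([454.33, 112.61,  32.57]), np.float64(0.3))
cap 41.5 1175 (array([ 474.82, -134.84,   41.31]), np.float64(0.49))
False
[ 475.01 -134.6    48.39]
[ 474.86 -134.55   48.44] 0.23762197876503754 58.42618525028229 16.1
[ 474.47 -134.42  179.52] 0.23379070760062137 [-0.23 -0.17 -1.26] 17.6 [259.00033033 239.27446924]
```

View pics/hcap.png

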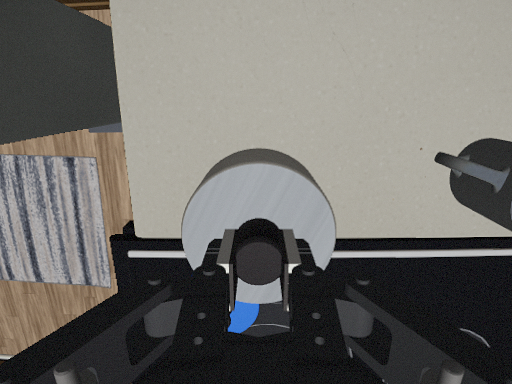

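The held cap spans columns 182–336, so its centre is column 259.0, exactly where the TCP projects. There's no sideways bias to correct. Now I'll set it over the neck.

Run:
```python
from h import *
X,Y=454.3,112.9
robot.servo_line([X,Y,180],speed=150); robot.servo_line([X,Y,155],speed=60); robot.pause(.3)
f0=robot.state(); print(f0['position'].round(2),f0['ft_force'].round(2))
X+=X-f0['position'][0]; Y+=Y-f0['position'][1]
g=robot.servo_line([X,Y,140],speed=15,guard=4)
f=robot.state(); print(g,f['position'].round(2),(f['ft_force']-f0['ft_force']).round(2),f['torque'].round(2),f['clock'])
np.savez('press',F=f0['ft_force'],XY=[X,Y])
```

```text
[454.49 112.96 155.26] [-0.64 -0.33 -2.07]
True [454.44 112.84 141.53] [1.3  0.83 5.5 ] [-0.03 -0.18 -0.08] 21.1083
```

The cap is resting on the balls: its origin is about 93 mm up, against 94 mm expected. Now I'll press in small logged steps.

Run:
```python
from h import *
d=np.load('press.npz');F=d['F'];X,Y=d['XY']
z=robot.state()['position'][2]; peak=0
for k in range(40):
    z-=.5; robot.servo_line([X,Y,z],speed=10); robot.pause(.1)
    s=robot.state(); f=(s['ft_force']-F).round(1); print(round(z-48.4,1),(s['position'][2]-48.4).round(2),f)
    peak=max(peak,f[2])
    if f[2]>25 or (s['position'][2]-48.4<83 and f[2]>13): break
print(s['clock'],s['finger_gap'],s['position'].round(2))
```

```text
92.6 93.03 [ 0.1 -0.2  7.7]
92.1 92.69 [ 0.5 -0.4  8.9]
91.6 92.34 [0.7 0.7 9.2]
91.1 91.89 [ 0.5  0.5 10.6]
90.6 91.39 [ 0.3  0.4 11.6]
90.1 90.85 [ 0.8 -0.4 10.8]
89.6 90.29 [ 1.1 -0.  10.1]
89.1 89.69 [ 0.2 -0.8  9. ]
88.6 88.89 [ 1.7 -0.6  6.5]
88.1 88.12 [3.6 0.6 3.4]
87.6 87.43 [ 4.2 -0.6  0.8]
87.1 86.82 [ 3.9  0.8 -2. ]
86.6 86.4 [ 3.3  1.7 -4.4]
86.1 85.9 [ 3.1  0.2 -5.3]
85.6 85.39 [ 2.2  1.3 -6.2]
85.1 84.92 [ 1.7  1.3 -6.7]
84.6 84.5 [ 1.6  0.2 -7.1]
84.1 84.06 [ 1.4  1.1 -7.8]
83.6 83.5 [ 1.   0.  -8.7]
83.1 83.03 [ 0.9 -0.9 -8.6]
82.6 82.59 [ 0.1  0.5 -8.3]
82.1 82.28 [-1.9  0.1 -2.1]
81.6 81.86 [-0.7 -1.   0.1]
81.1 81.37 [ 0.  -1.   2.6]
80.6 80.81 [ 0.2 -1.6  5.9]
80.1 80.31 [ 0.  -0.6  6.3]
79.6 79.84 [0.5 0.  7. ]
79.1 79.44 [ 0.1 -0.2  9.2]
78.6 79.02 [ 0.2  0.5 10.1]
78.1 78.59 [-0.4  0.2 11.5]
77.6 78.16 [-0.9  0.4 12.6]
77.1 77.98 [-2.4 -0.5 17.3]
32.3083 0.2441123252247211 [454.54 112.96 126.38]
```

The click came at 11.6 N and the seal is now bedded at 17 N. I'll trim the push to about 13 N, confirm it holds, and check the scene once more.

Run:
```python
from h import *
d=np.load('press.npz');F=d['F'];X,Y=d['XY']
robot.servo_line([X,Y,77.5+48.4],speed=10)
for k in range(5):
    robot.pause(.25); s=robot.state(); print((s['ft_force']-F).round(1),s['position'].round(2),s['clock'])
i=robot.snapshot('scene'); save('final.png',cv2.resize(i[130:300,80:330],(800,544)))
```

```text
[-1.3  1.1 13.2] [454.53 112.96 126.48] 32.8083
[-0.5 -0.2 13.4] [454.51 112.94 126.46] 33.0583
[-1.   0.4 12. ] [454.56 112.95 126.5 ] 33.3083
[-1.1 -0.3 13.1] [454.51 112.95 126.49] 33.5583
[-0.9  0.1 12.9] [454.54 112.95 126.49] 33.8083
```

View pics/final.png

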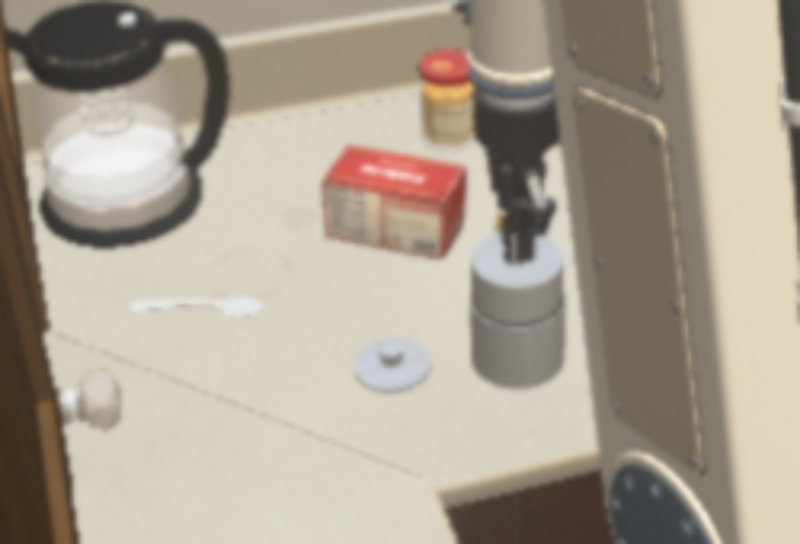

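The cap sits level and fully down on the upright caddy at (517,310). The tea box and spoon are undisturbed, and the push is steady at about 13 N.

```bash
python3 -c "
from plant import robot
print(robot.job_done())"
```

```text
the job is handed in; nothing more can be done
None
```

The job is handed in: the inner lid is seated, the cap clicked on at about 12 N and is still being pressed at about 13 N with the seal bedded in, and the caddy is upright; the tea box and spoon look untouched, though the arm hid the mug and most of the lemon in the last picture.

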